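# Press the cork backing onto a slate coaster in a locking plier clamp

## Robot

A 6-joint arm with a two-finger parallel gripper is mounted at the origin on a cart in front of the work surface, level with it; the furniture and walls round the work are solid. World frame = base frame: x ahead of the robot, y to its left, z up, the work surface at z = 0. Lengths are in m, angles in rad, forces in N, time in s.
With the tool pointing down it reaches from about 0.35 to 0.775 m from the base axis. Payload 7.3 kg.
Tool frame: the origin (TCP) lies at the centre of the arm's flange, where the gripper is bolted on; the fingertips stand 178 mm ahead of it and the grasp point (between the pads) lies 159 mm ahead of it; z points along the fingers, y is the line along which they close (so a half turn about z gives the same grasp; the last joint's range is limited). The gripper opens to 92 mm and grips with 3 to 60 N. Pads are 19 mm wide; open, the fingers measure 130 mm over their backs; the gripper's body (75 mm by 190 mm) begins 47 mm behind the grasp point.
Start: joints at [-1.335, 0.342, 1.524, -0, 1.275, -0.146], TCP at [0.196, -0.487, 0.405] pointing down, gripper open.
Joint ranges: [-2.53, 2.53], [-0.77, 2.02], [0.04, 2.7], [-1, 4.14], [0.28, 2.66], [-3.11, 3.11]. Speed limits (rad/s): [2.57, 2.57, 3.14, 3.14, 3.14, 3.14].

## Interface

Orientations are given as [roll, pitch, yaw] about the fixed x, y, z axes, in that order (R = Rz(yaw) Ry(pitch) Rx(roll)).
In Python, from cell import robot gives the robot as it stands.
- The arm moves only by the shell command python3 -m pendant 'ROWS' [OPENING] [FORCE]. ROWS is a JSON list of rows, 1 to 8 of them, each an object with the fields d (a list: dx, dy, dz in shares of 0.25 m (1.0 is 0.25 m)), rotvec (a list: a rotation vector rx, ry, rz in parts of the range, where 1.0 means pi rad); a field left out counts as zero; each row shifts and turns the commanded pose from where the row before left it, along the tool's axes as they then stand; what a row does not reach is not made up. A row lasts 1/12 s, in which the tool goes at most 0.0417 m and 0.125 rad, less where a joint would pass 70% of its speed; a pose out of reach is approached as far as the arm can. OPENING is the finger opening in m, set as the command begins (- or left out keeps the last). The fingers move at their own pace and stop on an object; FORCE is the grip in N (left out, the last holds). Time passes only in rows, so rows that do not move let the fingers close. It prints the time, the measured TCP pose, the force, the opening and the grip force at its end. Input that does not fit is refused with a message, and nothing moves.
- robot.observe(): the state, without advancing time (a new reading comes with each control period).
- robot.read_camera(name): name is "scene" or "top" or "wrist"; returns a dict with "image" (420x560x3 uint8, red, green, blue), "fx", "fy", "cx", "cy" (pixels), "k1" (the pictures are not rectified: a ray, as slopes to the right and down, at radius r is drawn at 1 + k1 r^2 times it, then the intrinsics apply), "pose" (4x4, takes a point from camera to world coordinates). Camera axes: x right, y down, z forward; pixel columns grow to the right and rows downward; lengths in m; the calibration is good to about 2 mm. A picture is of the moment at which its call begins. There is no depth.
- robot.hand_in(): hands the job in; it is judged then, once.
The state is a dict: "time": time; "qpos": joint angles; "qvel": joint speeds; "joint_efforts": joint torques, N m; "tool_pos": TCP position; "tool_rot": TCP orientation; "contact_force": force on the tool from outside, world axes, zero at the start; "torque": the same for the moment, N m; "opening": finger opening in m; "grip_force": force on a finger pad.
Only numpy, scipy, OpenCV 4.12 (cv2) and the standard library are available. Lean on these libraries where they do the work, as an engineer would, in place of code of your own. Each camera call takes 0.05 s, during which the arm holds its last target. There are 200 camera calls.

## Task

The slate coaster has a new self-adhesive cork backing that must be pressed on: slide it along the channel of the press, without forcing it, until it is felt to butt firmly against the stop bar at the back, then squeeze the plier handle down over centre so that the jaw locks on the coaster and let it stay clamped by itself, untouched, for three seconds. Then pull the release lever so that the handle springs fully open again, leaving the coaster lying flat at the back of the channel and the things standing around undisturbed.

Things in the scene. Friction and masses are not known exactly. Their poses are not given: they have to be found in the camera images.
- press: Wooden bed 12 mm thick fixed to the worktop, with a steel locking-plier clamp on it. Origin on the worktop; +x away from the robot, +y to its left at yaw 0. Coaster channel along x, centred on y = 85 mm, from x = -120 mm, between rails 10 mm high, 100 mm apart. Pliers in the plane x = 0: cheeks at y = -18 to 26, 80 mm high; jaw over the channel, below 75 mm; fixed handle 30 mm high.
- backstop: Steel bracket at the back of the channel, origin at (88, 85, 12) mm of the press. It carries a locked stop bar, 84 mm wide, 17 mm high, set beforehand: its front face stands anywhere from x = 45 to 69 mm of the press. The reading does not tell where: feel for it. 4 to 10 N of push is right; over 25 N spoils the setting.
- coaster: Loose dark square slate coaster, 96 x 96 x 6 mm, with a 92 x 92 x 4 mm cork backing under it, together about 0.1 kg. Origin at the centre of the slate's underside, 4 mm above the bed; square with the channel to within its play. It starts flat in the front part of the channel.
- handle: Moving upper handle, a steel bar 20 mm wide, 12 mm thick. Origin at its pivot, (0, 0, 76) mm of the press; it reaches 106 mm from there to the press's -y side. Open it slopes 0.6 rad up, closed it lies level. Pushed down 75 mm from the pivot it resists with up to about 14 N at half stroke, then less, goes over centre and snaps to its stop. Over 40 N bends it.
- handle_angle (a joint): Angle of the moving handle: 0 open (0.6 rad above level), about 0.5 over centre, 0.6 closed on its stop and locked (level). Left alone below 0.5 it springs back to 0.
- handle_grip (a point): Point on the upper face of the moving handle, 85 mm from its pivot.
- jaw_pad: Black rubber pad, 26 mm across, under the tip of the jaw at (30, 85) mm of the press; origin at the centre of its underside. Open it hangs about 10 mm over the coaster; locked, it presses the coaster with about 6 N.
- release_lever: Release lever: flat upright steel tab, 8 mm thick along y, 24 mm wide along x of the press, beyond the end of the handles, 55 to 132 mm above the worktop. Origin at its pivot, (0, -120, 45) mm of the press; the tab stands 27 mm farther to -y. A toe on it lies under the moving handle.
- release_angle (a joint): 0 at rest (tab upright); grows as the tab's top is pulled to the press's -y, away from the handles; stop at 0.55. With the pliers locked, 0.2 to 0.3 (17 to 26 mm at the top, 4 to 8 N) lifts the handle back over centre; it springs open at once, its end rising no farther out than y = -108 mm. A light spring returns the lever when let go.
- release_tip (a point): Middle of the tab's top end, 87 mm above the lever's pivot.
- jigger: Bystander: double-cone steel jigger, 46 x 46 x 80 mm, to the left of the press; origin under its foot.
- bottle_stopper: Bystander: bottle stopper standing on its knob, 34 x 34 x 48 mm, in front of the handles; origin under its foot.
- wine_cork: Bystander: wine cork lying down, 23 x 45 mm, in front of the handles; origin at its underside.
- cup: Bystander: small white cup, 62 x 89 x 52 mm, right of the press; origin under its foot.
- spice_jar: Bystander: square spice jar, 45 x 44 x 100 mm, right of the press; origin under its foot.

How it is judged:
On the way, in this order (a step that is already met when the one before it is completed fails the run):
1. the coaster is pushed against the stop bar with at least 2.5 N, the pliers still open (contact force between coaster and backstop above 2.5 N and value of joint handle_angle below 0.2 rad and angle between coaster's own z axis and vertical below 0.08 rad), for 0.15 s.
2. the pliers are locked on the coaster by themselves, untouched, for 2 s (value of joint handle_angle above 0.56 rad and contact force between jaw_pad and coaster above 3 N and contact force between handle and the fingers below 0.3 N and contact force between handle and the arm below 0.3 N), for 2 s.
3. the release lever is pulled and the handle goes back over centre without being touched (value of joint release_angle above 0.12 rad and value of joint handle_angle below 0.48 rad and contact force between handle and the fingers below 1 N).
At the end, for the whole second after the job is handed in: The pliers stand fully open (handle angle under 0.08 rad), the release lever has returned (under 0.08 rad), the pad is off the coaster, and the coaster lies flat and still at the back of the channel (centre more than -9 mm along x of the press, within 0.06 rad of square, tilt under 0.05 rad) (value of joint each of handle_angle, release_angle below 0.08 rad and contact force between jaw_pad and coaster below 0.1 N and x of coaster in the frame of press above -0.009 m and z of coaster in the frame of press below 0.019 m and angle between coaster's own z axis and vertical below 0.05 rad and angle between the x axis of coaster and the x axis of press, either way round below 0.06 rad and linear speed of coaster below 0.01 m/s); the robot touches nothing.
It fails at once if the coaster is forced against the stop bar with more than 25 N (contact force between coaster and backstop above 25 N).
It fails at once if the handle is loaded with more than 40 N (contact force between handle and anything else above 40 N).
It fails at once if a bystander is moved more than 25 mm (distance of any of jigger, bottle_stopper, wine_cork, cup, spice_jar from where it was at the start of the episode above 0.025 m).
It also fails if it takes over 56 s, if anything falls off the work surface, if the arm or the gripper's body presses on something with over 40 N, if the wrist force passes 120 N, or if a joint passes its speed limit or range.

## Working session

There is one attempt and no reset: what is moved stays moved. The work goes in short steps, Python scripts to look and compute and a shell command to move; the robot and the scene stay as the last step left them, time stands still between calls to the robot, and variables do not carry over. Pictures are saved under pics/ and viewed, at most 10 in all, crops included, and the job is handed in when it is done.

```bash
mkdir -p pics; ls; python3 - <<'E'
from cell import robot
import cv2,json
s=robot.observe();print(s)
for n in("top","scene"):
    c=robot.read_camera(n);cv2.imwrite(f"pics/{n}0.png",c["image"][:,:,::-1])
    print(n,{k:c[k] for k in c if k!="image"})
E
```

```text
pics
{'time': 0.0, 'qpos': array([-1.33501720e+00,  3.42718799e-01,  1.52501151e+00, -3.88849242e-06,
        1.27538873e+00, -1.45980606e-01]), 'qvel': array([ 5.31038873e-04,  1.50795519e-03, -1.28212156e-03,  9.03776264e-05,
       -6.33291311e-05,  8.99466261e-04]), 'joint_efforts': array([ 4.66926358e-04, -4.31242526e+01, -2.44216150e+01,  7.18640070e-02,
        5.60111320e-02, -1.38967848e-04]), 'tool_pos': array([ 0.19558908, -0.48706275,  0.40404871]), 'tool_rot': array([-3.14008196e+00, -2.18354063e-04,  3.81760704e-01]), 'contact_force': array([-1.01862153,  0.70681472,  0.3334725 ]), 'torque': array([-0.05033853, -0.00975501,  0.01490926]), 'grip_force': 0.0, 'opening': 0.09195317629978371}
top {'fx': 537.865763220144, 'fy': 537.865763220144, 'cx': 285.4412301586129, 'cy': 213.91879711781726, 'k1': -0.003338454055324743, 'pose': array([[-0.00853699, -0.99143392,  0.13032996,  0.27810928],
       [-0.99995861,  0.00887439,  0.00200823, -0.27142555],
       [-0.00314762, -0.13030742, -0.99146864,  1.43104742],
       [ 0.        ,  0.        ,  0.        ,  1.        ]])}
scene {'fx': 413.8745884226869, 'fy': 413.8745884226869, 'cx': 272.9107384895579, 'cy': 211.5273676207216, 'k1': -0.008980182833843628, 'pose': array([[ 0.80827649, -0.26839755,  0.52407238,  0.03520388],
       [-0.58857706, -0.39296109,  0.70651158, -0.89907103],
       [ 0.01631408, -0.87951369, -0.47559386,  0.52323129],
       [ 0.        ,  0.        ,  0.        ,  1.        ]])}
```

```bash
python3 - <<'E'
import cv2
for n in("top","scene"):
    cv2.imwrite(f"pics/{n}0b.png",cv2.resize(cv2.imread(f"pics/{n}0.png"),(800,600),interpolation=cv2.INTER_CUBIC))
E
```

```text
(no output)
```

View pics/top0b.png

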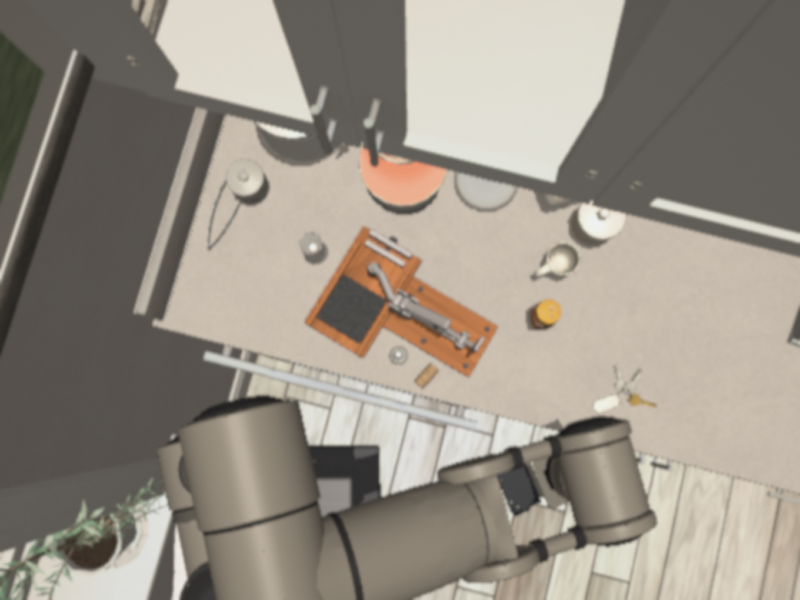

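View pics/scene0b.png

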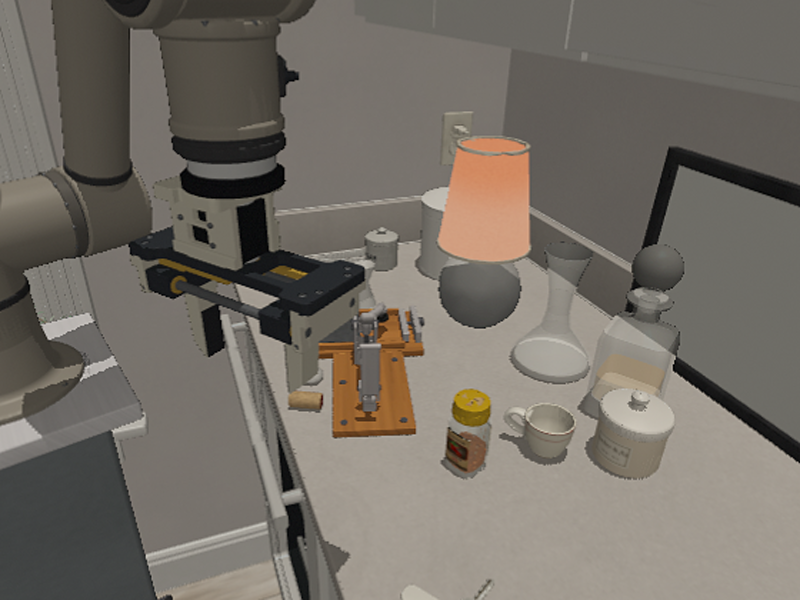

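The top view shows the press turned roughly -30° (coaster near (350,308), backstop (388,247), release lever (478,342)). I'll enlarge it.

```bash
python3 - <<'E'
import cv2
i=cv2.imread("pics/top0.png")[150:285,195:375]
cv2.imwrite("pics/topz.png",cv2.resize(i,None,fx=4.4,fy=4.4,interpolation=cv2.INTER_CUBIC))
E
```

```text
(no output)
```

View pics/topz.png

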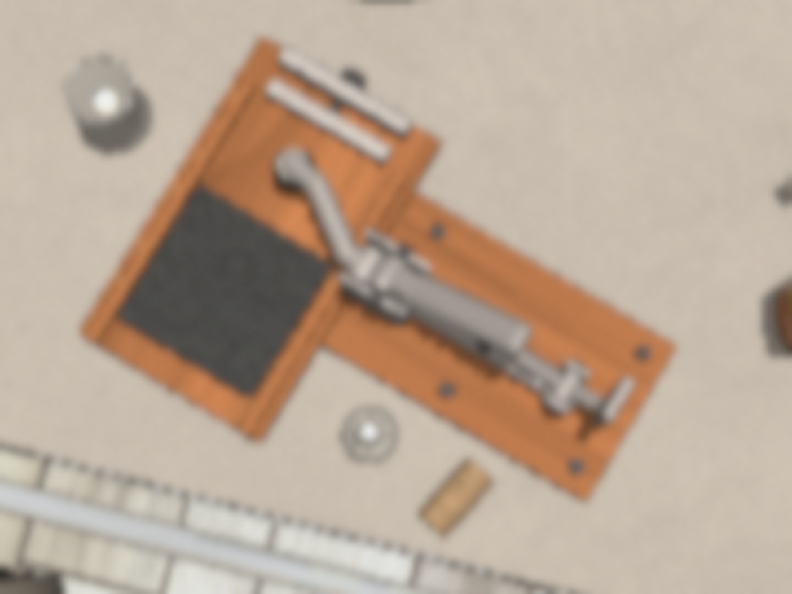

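```bash
cat > h.py <<'E'
import numpy as np,cv2
from scipy.spatial.transform import Rotation as R
def proj(c,P):
    P=np.atleast_2d(P);T=np.linalg.inv(c["pose"]);q=P@T[:3,:3].T+T[:3,3]
    s=q[:,:2]/q[:,2:];s=s*(1+c["k1"]*(s**2).sum(1,keepdims=True))
    return s*[c["fx"],c["fy"]]+[c["cx"],c["cy"]]
def unproj(c,uv,z):
    uv=np.atleast_2d(uv);s0=(uv-[c["cx"],c["cy"]])/[c["fx"],c["fy"]];s=s0.copy()
    for _ in range(5): s=s0/(1+c["k1"]*(s**2).sum(1,keepdims=True))
    d=np.c_[s,np.ones(len(s))]@c["pose"][:3,:3].T;o=c["pose"][:3,3]
    return o+d*((np.asarray(z)-o[2])/d[:,2])[:,None]
E
python3 - <<'E'
from h import *
from cell import robot
from scipy.optimize import least_squares
c=robot.read_camera("top")
z=lambda p:(np.array(p,float)+.5)/4.4-.5+[195,150]
cor=z([(203,186),(330,265),(255,398),(118,318)]);tab=z([(617,399)]);fr=z([(82,332),(258,440)]);bar=z([(265,92),(385,160)])
def model(p):
    x,y,yaw,cx,w,bx=p;M=R.from_euler('z',yaw).as_matrix()
    L=np.array([[cx+.048,.085+.048,.022],[cx+.048,.085-.048,.022],[cx-.048,.085-.048,.022],[cx-.048,.085+.048,.022],[0,-.147,.132],[-.12,.085+w,.022],[-.12,.085-w,.022],[bx,.127,.029],[bx,.043,.029]])
    return proj(c,L@M.T+[x,y,0])
obs=np.r_[cor,tab,fr,bar]
r=least_squares(lambda p:(model(p)-obs).ravel(),[.5,-.3,-.5,-.06,.06,.06])
print(r.x.round(4));print((r.fun.reshape(-1,2)).round(2))
w=unproj(c,z([(105,100),(368,432),(455,497)]),[.08,.048,.02]);print(w.round(3))
print(unproj(c,z([(268,85),(388,155),(440,145),(675,347),(587,500),(290,165)]),[.029,.029,.022,.012,.012,.075]).round(3))
E
```

```text
[ 0.4604 -0.2646 -0.5489 -0.0533  0.0621  0.0625]
[[-0.71 -0.69]
 [ 1.33 -0.25]
 [-0.54  0.58]
 [-0.45  0.09]
 [ 0.93 -0.12]
 [-0.56  0.24]
 [-0.36 -0.08]
 [ 0.24 -0.18]
 [ 0.05  0.36]]
[[ 0.565 -0.098  0.08 ]
 [ 0.372 -0.249  0.048]
 [ 0.335 -0.3    0.02 ]]
[[ 0.584 -0.19   0.029]
 [ 0.54  -0.262  0.029]
 [ 0.547 -0.294  0.022]
 [ 0.424 -0.434  0.012]
 [ 0.333 -0.379  0.012]
 [ 0.526 -0.205  0.075]]
```

```bash
cat >> h.py <<'E'
PX,PY,YAW=.4604,-.2646,-.5489
M=R.from_euler('z',YAW).as_matrix()
def Rpush(t): # tool x ~ press x, fingers close along press y, leaning back by t
    return M@np.array([[np.cos(t),0,np.sin(t)],[0,-1,0],[np.sin(t),0,-np.cos(t)]])
def Rdown(): # fingers close along press x, pointing down
    return M@R.from_euler('z',HY).as_matrix()@np.diag([1,-1,-1])
HY=np.pi/2
def st(robot):
    s=robot.observe();Rc=R.from_euler('xyz',s["tool_rot"]).as_matrix()
    tip=s["tool_pos"]+.178*Rc[:,2];pt=M.T@(tip-[PX,PY,0])
    print("t",round(s["time"],2),"tip press mm",(pt*1e3).round(1),"F press",(M.T@s["contact_force"]).round(2),"open",round(s["opening"],4),"q",s["qpos"].round(2))
    return s,Rc,tip
def plan(robot,p,Rt):
    "p: wanted tip in press frame (m)"
    s,Rc,tip=st(robot)
    rv=R.from_matrix(Rc.T@Rt).as_rotvec();tcp=M@np.array(p)+[PX,PY,0]-.178*Rt[:,2]
    print("rotvec tool",rv.round(4),"then shift tool mm",(Rt.T@(tcp-s["tool_pos"])*1e3).round(1))
E
python3 - <<'E'
from h import *
from cell import robot
plan(robot,[-.135,.085,.15],Rpush(0))
plan(robot,[-.135,.085,.15],Rpush(.25))
E
```

```text
t 0.15 tip press mm [-110.  -327.8  226.2] F press [-0.16 -0.07 -0.04] open 0.0919 q [-1.34  0.34  1.52  0.    1.28 -0.15]
rotvec tool [-1.100e-03  4.000e-04  9.307e-01] then shift tool mm [ -25.2 -413.    76.2]
t 0.15 tip press mm [-110.  -327.8  226.2] F press [-0.16 -0.07 -0.04] open 0.0919 q [-1.34  0.34  1.52  0.    1.28 -0.15]
rotvec tool [-0.1174  0.232   0.9255] then shift tool mm [ -87.3 -413.    62.1]
```

Units first: shifts go in shares of 0.25 m and turns go in shares of pi rad. So 0.1163 rad / 3.1416 = 0.037.

```bash
python3 -m pendant '[{"rotvec":[0, 0, 0.037]}, {"rotvec":[0, 0, 0.037]}, {"rotvec":[0, 0, 0.037]}, {"rotvec":[0, 0, 0.037]}, {"rotvec":[0, 0, 0.037]}, {"rotvec":[0, 0, 0.037]}, {"rotvec":[0, 0, 0.037]}, {"rotvec":[0, 0, 0.037]}]' 0.04 20
python3 -m pendant '[{"d":[0, -0.16, 0]}, {"d":[0, -0.16, 0]}, {"d":[0, -0.16, 0]}, {"d":[0, -0.16, 0]}, {"d":[0, -0.16, 0]}, {"d":[0, -0.16, 0]}, {"d":[0, -0.16, 0]}, {"d":[0, -0.16, 0]}]'
python3 - <<'E'
from h import *
from cell import robot
plan(robot,[-.135,.085,.06],Rpush(.25))
E
```

```text
time: 0.82
tool_pos: [0.1956, -0.4871, 0.4044]
tool_rot: [-3.141, 0.0, -0.554]
contact_force: [1.4, -0.3, 0.2]
opening: 0.0432
grip_force: 0.0
time: 1.48
tool_pos: [0.363, -0.2123, 0.4047]
tool_rot: [3.142, -0.0, -0.549]
contact_force: [0.9, -0.7, 0.1]
opening: 0.0398
grip_force: 0.0
t 1.48 tip press mm [-110.4   -6.2  226.7] F press [ 1.15 -0.17  0.11] open 0.0398 q [-0.71  0.15  1.79 -0.    1.21  1.41]
rotvec tool [ 1.000e-04  2.499e-01 -1.000e-04] then shift tool mm [-109.1  -91.2  149.9]
```

Scaled: 0.025 m / 0.25 = 0.1, -0.0182 m / 0.25 = -0.0728, 0.125 rad / 3.1416 = 0.0398.

```bash
python3 -m pendant '[{"rotvec":[0, 0.0398, 0]}, {"rotvec":[0, 0.0398, 0]}, {"d":[-0.0728, -0.0608, 0.1]}, {"d":[-0.0728, -0.0608, 0.1]}, {"d":[-0.0728, -0.0608, 0.1]}, {"d":[-0.0728, -0.0608, 0.1]}, {"d":[-0.0728, -0.0608, 0.1]}, {"d":[-0.0728, -0.0608, 0.1]}]'
python3 -m pendant '[{}, {}]'
python3 - <<'E'
from h import *
from cell import robot
plan(robot,[-.135,.085,.0165],Rpush(.25))
c=robot.read_camera("wrist");cv2.imwrite("pics/w1.png",c["image"][:,:,::-1])
E
```

```text
time: 2.15
tool_pos: [0.351, -0.0995, 0.2315]
tool_rot: [-3.141, -0.251, -0.549]
contact_force: [0.4, -1.0, -0.8]
opening: 0.0404
grip_force: 0.0
time: 2.32
tool_pos: [0.3511, -0.0998, 0.2314]
tool_rot: [3.141, -0.246, -0.546]
contact_force: [0.4, -0.2, 0.7]
opening: 0.0397
grip_force: 0.0
t 2.32 tip press mm [-135.8   83.6   58.8] F press [0.47 0.03 0.67] open 0.0397 q [-0.48  0.3   2.25 -0.05  0.35  1.68]
rotvec tool [-0.0001  0.0039  0.0024] then shift tool mm [-10.4  -1.4  41.2]
```

View pics/w1.png

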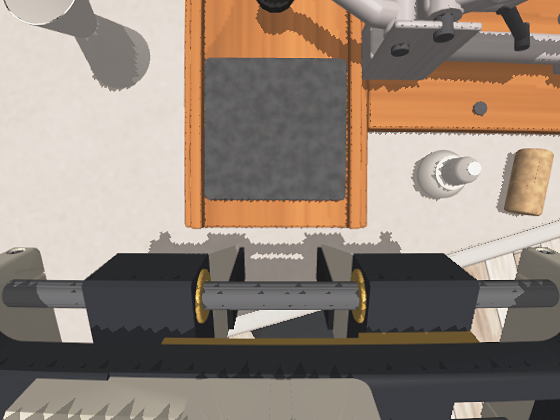

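The wrist view shows the fingers centred on the channel (coaster corners (204,58),(346,58),(346,200),(204,200), bed front edge at row ~226). I'll refine the pose from it and check joint 5, which is near its limit.

```bash
python3 - <<'E'
from h import *
from cell import robot
c=robot.read_camera("wrist")
uv=np.array([(204,58),(347,58),(347,200),(204,200),(186,226),(367,226),(187,100),(361,100)])
w=unproj(c,uv,[.022]*8);print(((w-[PX,PY,0])@M*1e3).round(1))
E
```

```text
[[  -1.6  135.    22. ]
 [  -1.5   38.6   22. ]
 [ -97.3   38.3   22. ]
 [ -97.4  135.    22. ]
 [-115.1  147.4   22. ]
 [-114.9   24.6   22. ]
 [ -30.   146.5   22. ]
 [ -29.9   29.1   22. ]]
```

Scaled: 0.01 m / 0.25 = 0.04, -0.001 m / 0.25 = -0.004.

```bash
sed -i 's/^PX,PY,YAW=.*/PX,PY,YAW=.4604+.003*.853+.001*.522,-.2646-.003*.522+.001*.853,-.5489/' h.py; python3 - <<'E'
from h import *
from cell import robot
plan(robot,[-.123,.085,.0175],Rpush(.25))
E
python3 -m pendant '[{"d":[0.004, 0, 0.04]}, {"d":[0.004, -0.004, 0.04]}, {"d":[0.004, -0.004, 0.04]}, {}]'
python3 - <<'E'
from h import *
from cell import robot
plan(robot,[-.123,.085,.0175],Rpush(.25))
E
```

```text
t 2.42 tip press mm [-136.    82.    60.8] F press [ 0.35 -0.48  0.63] open 0.0401 q [-0.48  0.29  2.24 -0.05  0.35  1.68]
rotvec tool [-0.0001 -0.0023  0.0004] then shift tool mm [ 2.3 -3.  45.2]
time: 2.75
tool_pos: [0.3641, -0.1058, 0.2072]
tool_rot: [3.141, -0.249, -0.55]
contact_force: [-0.6, 0.1, -0.7]
opening: 0.0397
grip_force: 0.0
t 2.75 tip press mm [-124.2   84.1   34.7] F press [-0.55 -0.17 -0.67] open 0.0397 q [-0.48  0.38  2.24 -0.06  0.28  1.7 ]
rotvec tool [ 0.0008  0.0014 -0.0009] then shift tool mm [-3.3 -0.7 16.9]
```

Scaled: 0.02 m / 0.25 = 0.08, -0.12 rad / 3.1416 = -0.0382.

```bash
python3 -m pendant '[{"d":[0.08, 0, 0], "rotvec":[0, -0.0382, 0]}, {}]'
python3 - <<'E'
from h import *
from cell import robot
plan(robot,[-.121,.085,.0175],Rpush(.12))
E
```

```text
time: 2.92
tool_pos: [0.381, -0.1161, 0.2131]
tool_rot: [3.141, -0.132, -0.55]
contact_force: [2.3, -1.7, 1.1]
opening: 0.0399
grip_force: 0.0
t 2.92 tip press mm [-124.9   84.2   36.6] F press [ 2.86 -0.2   1.07] open 0.0399 q [-0.49  0.39  2.14 -0.02  0.48  1.65]
rotvec tool [ 0.0006 -0.0115 -0.0008] then shift tool mm [ 3.6 -0.7 19.4]
```

Scaled: 0.006 m / 0.25 = 0.024, -0.001 m / 0.25 = -0.004.

```bash
python3 -m pendant '[{"d":[0.004, 0, 0.024]}, {"d":[0.004, -0.004, 0.024]}, {"d":[0.004, 0, 0.024]}, {"d":[0, 0, 0.004]}, {}]'
python3 - <<'E'
from h import *
from cell import robot
plan(robot,[-.107,.085,.0175],Rpush(.12))
E
```

```text
time: 3.33
tool_pos: [0.3834, -0.116, 0.1923]
tool_rot: [3.14, -0.131, -0.549]
contact_force: [0.2, -0.7, 0.4]
opening: 0.0396
grip_force: 0.0
t 3.33 tip press mm [-122.9   85.4   15.8] F press [ 0.53 -0.49  0.44] open 0.0396 q [-0.48  0.45  2.15 -0.02  0.41  1.66]
rotvec tool [ 0.0012 -0.0114  0.0003] then shift tool mm [18.   0.6  0.2]
```

Scaled: 0.006 m / 0.25 = 0.024, 0.0008 m / 0.25 = 0.0032.

```bash
python3 -m pendant '[{"d":[0.024, 0, 0]}, {"d":[0.024, 0, 0.002]}, {"d":[0.024, 0, 0.0032]}, {"d":[0.024, 0, 0.0032]}, {"d":[0.024, 0, 0.0032]}, {"d":[0.024, 0, 0.0032]}, {"d":[0.024, 0, 0.0032]}, {}]'
python3 - <<'E'
from h import *
from cell import robot
plan(robot,[-.075,.085,.017],Rpush(.25))
c=robot.read_camera("wrist");cv2.imwrite("pics/w2.png",c["image"][:,:,::-1])
E
```

```text
time: 4.0
tool_pos: [0.4211, -0.1391, 0.1943]
tool_rot: [3.141, -0.134, -0.549]
contact_force: [-0.0, -0.3, 0.4]
opening: 0.0402
grip_force: 0.0
t 4.0 tip press mm [-78.2  85.4  17.9] F press [ 0.16 -0.28  0.36] open 0.0402 q [-0.49  0.49  2.04 -0.02  0.48  1.65]
rotvec tool [ 0.001   0.1157 -0.    ] then shift tool mm [-17.7   0.5   0.4]
```

View pics/w2.png

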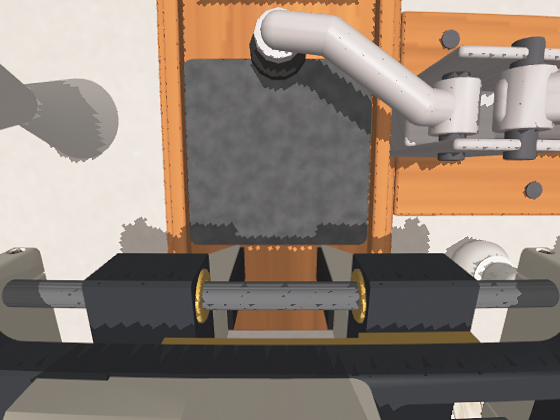

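Scaled: -0.0088 m / 0.25 = -0.0352, 0.003 m / 0.25 = 0.012, 0.058 rad / 3.1416 = 0.0185.

```bash
python3 -m pendant '[{"d":[-0.0352, 0, 0.002], "rotvec":[0, 0.0185, 0]}, {"d":[-0.0352, 0, 0.002], "rotvec":[0, 0.0185, 0]}, {"d":[0.012, 0, 0.0028]}, {"d":[0.012, 0, 0.0028]}, {"d":[0.012, 0, 0.0028]}, {}]'
python3 - <<'E'
from h import *
from cell import robot
plan(robot,[-.062,.085,.0165],Rpush(.25))
E
```

```text
time: 4.55
tool_pos: [0.4144, -0.135, 0.1908]
tool_rot: [3.141, -0.249, -0.549]
contact_force: [0.3, -0.4, 0.7]
opening: 0.0399
grip_force: 0.0
t 4.55 tip press mm [-65.9  85.4  18.3] F press [ 0.49 -0.19  0.71] open 0.0399 q [-0.49  0.48  2.1  -0.05  0.31  1.68]
rotvec tool [ 0.0009  0.0006 -0.    ] then shift tool mm [3.2 0.5 2.7]
```

Scaled: 0.002 m / 0.25 = 0.008, 0.0005 m / 0.25 = 0.002.

```bash
python3 -m pendant '[{"d":[0.006, 0, 0.006]}, {"d":[0.006, 0, 0.006]}, {"d":[0.008, 0, 0.002]}, {"d":[0.008, 0, 0.002]}]'
python3 - <<'E'
from h import *
from cell import robot
st(robot)
E
python3 -m pendant '[{"d":[0.008, 0, 0.002]}, {"d":[0.008, 0, 0.002]}, {"d":[0.008, 0, 0.002]}]'
python3 - <<'E'
from h import *
from cell import robot
st(robot)
E
```

```text
time: 4.88
tool_pos: [0.4199, -0.1384, 0.1882]
tool_rot: [3.14, -0.248, -0.549]
contact_force: [-0.2, 0.1, 0.1]
opening: 0.0401
grip_force: 0.3
t 4.88 tip press mm [-59.8  85.3  15.6] F press [-0.22 -0.05  0.07] open 0.0401 q [-0.49  0.49  2.09 -0.05  0.32  1.68]
time: 5.13
tool_pos: [0.4252, -0.1416, 0.1883]
tool_rot: [3.141, -0.248, -0.549]
contact_force: [0.4, -0.1, 0.1]
opening: 0.0401
grip_force: 0.2
t 5.13 tip press mm [-53.4  85.4  15.8] F press [0.4  0.13 0.13] open 0.0401 q [-0.49  0.5   2.07 -0.05  0.33  1.68]
```

Scaled: 0.0015 m / 0.25 = 0.006, 0.0004 m / 0.25 = 0.0016.

```bash
cat > g.py <<'E'
import sys
from h import *
from cell import robot
s,_,_=st(robot)
f=(M.T@s["contact_force"])[0]
sys.exit(f<-2.0)
E
python3 -m pendant '[{"d":[0.006, 0, 0.0016]}, {"d":[0.006, 0, 0.0016]}]' >/dev/null; python3 g.py && python3 -m pendant '[{"d":[0.006, 0, 0.0016]}, {"d":[0.006, 0, 0.0016]}]' >/dev/null && python3 g.py && python3 -m pendant '[{"d":[0.006, 0, 0.0016]}, {"d":[0.006, 0, 0.0016]}]' >/dev/null && python3 g.py && python3 -m pendant '[{"d":[0.006, 0, 0.0016]}, {"d":[0.006, 0, 0.0016]}]' >/dev/null && python3 g.py
```

```text
t 5.3 tip press mm [-50.4  85.4  15.7] F press [-0.83  0.2  -0.24] open 0.04 q [-0.49  0.5   2.06 -0.05  0.33  1.68]False
```

Scaled: 0.0015 m / 0.25 = 0.006, 0.0004 m / 0.25 = 0.0016.

```bash
sed -i 's/sys.exit(f<-2.0)/sys.exit(int(f<-2.0))/' g.py
python3 -m pendant '[{"d":[0.006, 0, 0.0016]}, {"d":[0.006, 0, 0.0016]}]' >/dev/null; python3 g.py && python3 -m pendant '[{"d":[0.006, 0, 0.0016]}, {"d":[0.006, 0, 0.0016]}]' >/dev/null && python3 g.py && python3 -m pendant '[{"d":[0.006, 0, 0.0016]}, {"d":[0.006, 0, 0.0016]}]' >/dev/null && python3 g.py && python3 -m pendant '[{"d":[0.006, 0, 0.0016]}, {"d":[0.006, 0, 0.0016]}]' >/dev/null && python3 g.py
```

```text
t 5.47 tip press mm [-47.4  85.4  15.7] F press [-0.84 -0.69 -0.72] open 0.0401 q [-0.49  0.5   2.06 -0.05  0.34  1.67]
t 5.63 tip press mm [-45.5  85.3  15.3] F press [-8.36  1.09  5.83] open 0.0399 q [-0.49  0.51  2.05 -0.05  0.34  1.67]
```

```bash
python3 -m pendant '[{}, {}]' >/dev/null; python3 g.py; python3 -m pendant '[{}, {}]' >/dev/null; python3 g.py; python3 - <<'E'
from h import *
from cell import robot
c=robot.read_camera("wrist");cv2.imwrite("pics/w3.png",c["image"][:,:,::-1])
E
```

```text
t 5.8 tip press mm [-45.7  85.4  15.3] F press [-5.52 -1.02  2.64] open 0.0404 q [-0.49  0.51  2.05 -0.05  0.34  1.67]
t 5.97 tip press mm [-45.6  85.4  15.3] F press [-5.56 -0.96  3.54] open 0.0399 q [-0.49  0.51  2.05 -0.05  0.34  1.67]
```

View pics/w3.png

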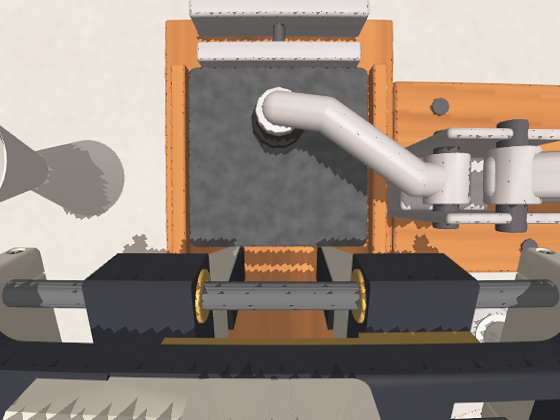

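The coaster lies square against the stop bar (row 68) with 5.5 N on it. Back off and up.

Scaled: -0.04 m / 0.25 = -0.16, -0.03 m / 0.25 = -0.12.

```bash
python3 -m pendant '[{"d":[-0.04, 0, -0.01]}, {"d":[-0.04, 0, -0.01]}, {"d":[0, 0, -0.12]}, {"d":[0, 0, -0.16]}, {"d":[0, 0, -0.16]}, {"d":[0, 0, -0.16]}, {"d":[0, 0, -0.12]}, {}]' 0 20
python3 - <<'E'
from h import *
from cell import robot
plan(robot,[0,-.066,.20],Rdown())
E
```

```text
time: 6.68
tool_pos: [0.3782, -0.1124, 0.3684]
tool_rot: [3.141, -0.261, -0.548]
contact_force: [0.9, -1.2, 1.3]
opening: 0.0005
grip_force: 0.0
t 6.68 tip press mm [-106.7   86.   196.4] F press [ 1.38 -0.55  1.31] open 0.0005 q [-0.48  0.08  1.99 -0.03  0.81  1.66]
rotvec tool [ 0.2046 -0.2045 -1.5606] then shift tool mm [-152.   152.6   -9.6]
```

Scaled: -0.12 rad / 3.1416 = -0.0382.

```bash
python3 -m pendant '[{"rotvec":[0.005, -0.005, -0.0382]}, {"rotvec":[0.005, -0.005, -0.0382]}, {"rotvec":[0.005, -0.005, -0.0382]}, {"rotvec":[0.005, -0.005, -0.0382]}, {"rotvec":[0.005, -0.005, -0.0382]}, {"rotvec":[0.005, -0.005, -0.0382]}, {"rotvec":[0.005, -0.005, -0.0382]}, {"rotvec":[0.005, -0.005, -0.0382]}]' >/dev/null
python3 -m pendant '[{"rotvec":[0.005, -0.005, -0.0382]}, {"rotvec":[0.005, -0.005, -0.0382]}, {"rotvec":[0.005, -0.005, -0.0382]}, {"rotvec":[0.005, -0.005, -0.0382]}, {"rotvec":[0.005, -0.005, -0.0382]}]' >/dev/null
python3 -m pendant '[{"d":[-0.1, 0.1, -0.008]}, {"d":[-0.1, 0.1, -0.008]}, {"d":[-0.1, 0.1, -0.008]}, {"d":[-0.1, 0.1, -0.008]}, {"d":[-0.1, 0.1, -0.008]}, {"d":[-0.1, 0.1, 0]}, {}]' >/dev/null
python3 - <<'E'
from h import *
from cell import robot
plan(robot,[0,-.066,.20],Rdown())
c=robot.read_camera("wrist");cv2.imwrite("pics/w4.png",c["image"][:,:,::-1])
E
```

```text
t 8.35 tip press mm [ -1.1 -69.1 191.8] F press [-1.71 -0.29 -0.38] open 0.0003 q [-0.79  0.4   1.54 -0.01  1.21 -0.23]
rotvec tool [-0.0089  0.0029 -0.0047] then shift tool mm [ 2.6 -0.5 -8.2]
```

View pics/w4.png

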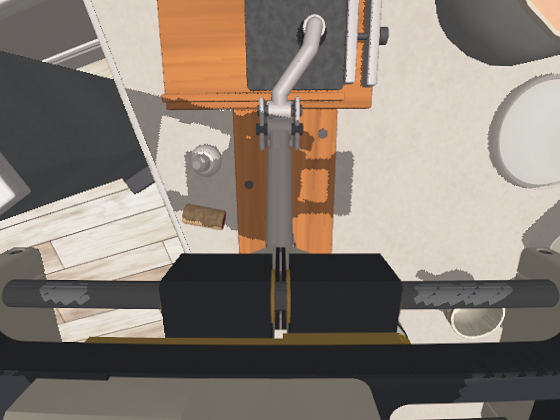

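Scaled: 0.018 m / 0.25 = 0.072, 0.016 m / 0.25 = 0.064, -0.005 rad / 3.1416 = -0.0016.

```bash
python3 -m pendant '[{"d":[0.008, 0, 0.072], "rotvec":[-0.0029, 0.001, -0.0016]}, {"d":[0.004, 0, 0.072]}, {"d":[0, 0, 0.064]}, {}]' >/dev/null; python3 g.py
python3 -m pendant '[{"d":[0, 0, 0.012]}, {"d":[0, 0, 0.012]}, {"d":[0, 0, 0.012]}]' >/dev/null; python3 g.py
python3 -m pendant '[{"d":[-0.004, 0, 0.012]}, {"d":[-0.004, 0, 0.012]}]' >/dev/null; python3 g.py
```

```text
t 8.73 tip press mm [ -6.4 -59.8 137.7] F press [-0.25 -0.62  0.26] open 0.0005 q [-0.78  0.44  1.63  0.    1.08 -0.23]
t 8.98 tip press mm [ -3.2 -60.9 133. ] F press [-0.93 -0.08  6.67] open 0.0002 q [-0.78  0.45  1.64  0.    1.06 -0.24]
t 9.15 tip press mm [ -2.8 -63.4 127.9] F press [-1.95 -2.33 12.07] open 0.0006 q [-0.78  0.46  1.64  0.    1.04 -0.24]
```

Scaled: 0.003 m / 0.25 = 0.012, -0.001 m / 0.25 = -0.004.

```bash
python3 -m pendant '[{"d":[-0.004, 0, 0.012]}, {"d":[-0.004, 0, 0.012]}, {"d":[-0.004, 0, 0.012]}]' >/dev/null; python3 g.py
python3 -m pendant '[{"d":[-0.004, 0, 0.012]}, {"d":[-0.004, 0, 0.012]}, {"d":[-0.004, 0, 0.012]}]' >/dev/null; python3 g.py
```

```text
t 9.4 tip press mm [ -2.3 -67.  119.6] F press [-1.51 -3.72 13.51] open 0.0003 q [-0.79  0.47  1.65  0.    1.02 -0.24]
t 9.65 tip press mm [ -2.1 -70.5 110.7] F press [-1.61 -4.79 13.57] open 0.0005 q [-0.8   0.48  1.66 -0.    1.   -0.25]
```

```bash
python3 -m pendant '[{"d":[-0.004, 0, 0.012]}, {"d":[-0.004, 0, 0.012]}, {"d":[-0.004, 0, 0.012]}]' >/dev/null; python3 g.py
python3 -m pendant '[{"d":[-0.004, 0, 0.012]}, {"d":[-0.002, 0, 0.012]}]' >/dev/null; python3 g.py
python3 -m pendant '[{"d":[-0.002, 0, 0.012]}]' >/dev/null; python3 g.py
```

```text
t 9.9 tip press mm [ -2.1 -73.5 101.4] F press [-0.94 -3.71  9.5 ] open 0.0004 q [-0.8   0.49  1.67 -0.    0.98 -0.26]
t 10.07 tip press mm [ -2.3 -74.5  94.7] F press [ 0.84 -1.22  2.54] open 0.0007 q [-0.8   0.5   1.68  0.    0.96 -0.26]
t 10.15 tip press mm [ -3.  -74.3  90.9] F press [ 0.29 -0.49 -0.32] open 0.0001 q [-0.8   0.51  1.68  0.    0.96 -0.26]
```

Scaled: -0.035 m / 0.25 = -0.14, -0.03 m / 0.25 = -0.12.

```bash
python3 -m pendant '[{"d":[0, 0, -0.12]}, {"d":[0, 0, -0.14]}, {"d":[0, 0, -0.14]}, {}, {}]' >/dev/null; python3 - <<'E'
from h import *
from cell import robot
plan(robot,[0,-.128,.16],Rdown())
c=robot.read_camera("wrist");w=c["image"][:,:,::-1]
d=robot.read_camera("scene");s=cv2.resize(d["image"][200:320,200:320,::-1],(420,420),interpolation=cv2.INTER_CUBIC)
cv2.imwrite("pics/w5.png",cv2.resize(np.hstack([w,s]),None,fx=.8,fy=.8))
E
```

```text
t 10.57 tip press mm [ -2.7 -74.1 191.9] F press [-0.74  0.38 -0.27] open 0.0005 q [-0.8   0.39  1.55  0.    1.2  -0.26]
rotvec tool [ 0.0017 -0.0012  0.004 ] then shift tool mm [-53.7   3.   31.9]
```

View pics/w5.png

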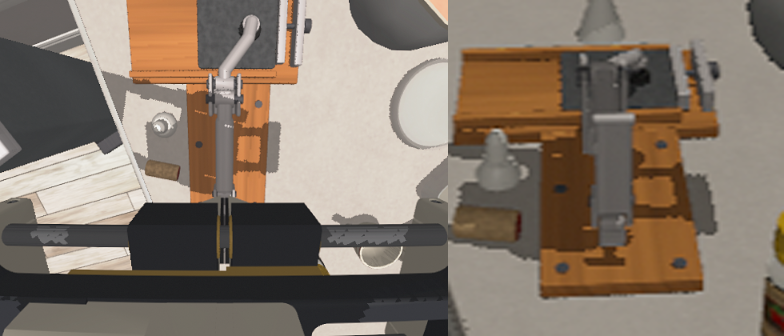

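Scaled: -0.017 m / 0.25 = -0.068, 0.001 m / 0.25 = 0.004.

```bash
python3 -m pendant '[{"d":[-0.068, 0.004, 0]}, {"d":[-0.068, 0.004, 0]}, {"d":[-0.068, 0.004, 0]}, {}, {}, {}, {}, {}]' >/dev/null
for i in 1 2 3 4; do python3 -m pendant '[{}, {}, {}, {}, {}, {}, {}, {}]' >/dev/null; done
python3 - <<'E'
from h import *
from cell import robot
plan(robot,[0,-.125,.105],Rdown())
c=robot.read_camera("top")["image"][160:260,240:360,::-1]
d=robot.read_camera("scene")["image"][180:330,190:340,::-1]
cv2.imwrite("pics/w6.png",np.hstack([cv2.resize(c,(300,250),interpolation=cv2.INTER_CUBIC),cv2.resize(d,(500,500),interpolation=cv2.INTER_CUBIC)[:250]]) if 0 else cv2.resize(d,(600,600),interpolation=cv2.INTER_CUBIC))
E
```

```text
t 14.0 tip press mm [  -0.4 -125.1  189.9] F press [-0.12 -0.17  0.44] open 0.0003 q [-0.89  0.41  1.53  0.    1.21 -0.35]
rotvec tool [-0.0027 -0.0021  0.0039] then shift tool mm [ 0.4 -0.  84.9]
```

View pics/w6.png

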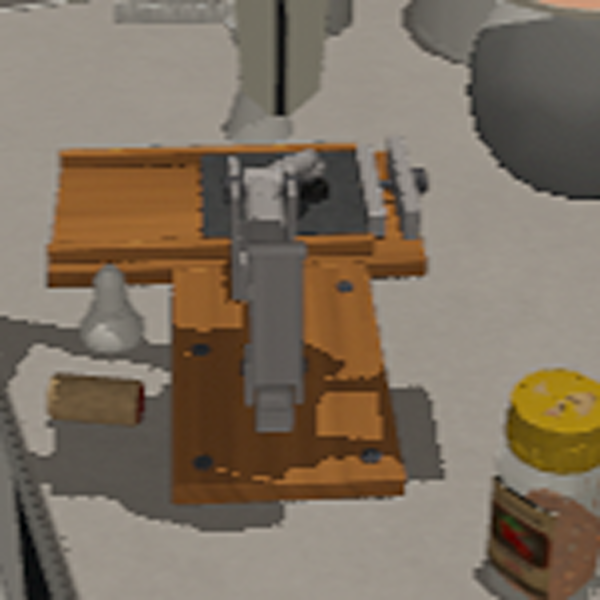

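```bash
python3 - <<'E'
from h import *
from cell import robot
c=robot.read_camera("scene")
P=np.array([[-.012,-.147,.132],[.012,-.147,.132],[-.01,-.147,.055],[-.01,-.106,.082],[.01,-.106,.082],[-.01,-.084,.141],[.01,-.084,.141],[0,0,.08],[0.03,.085,.022]])
print(((proj(c,P@M.T+[PX,PY,0])-[190,180])*4).round())
E
```

```text
[[256. 240.]
 [310. 239.]
 [261. 381.]
 [257. 283.]
 [299. 282.]
 [255. 152.]
 [297. 151.]
 [268. 175.]
 [312. 186.]]
```

Scaled: 0.02 m / 0.25 = 0.08, 0.009 m / 0.25 = 0.036.

```bash
python3 -m pendant '[{"d":[0, 0, 0.08]}, {"d":[0, 0, 0.08]}, {"d":[0, 0, 0.08]}, {"d":[0, 0, 0.036]}, {"d":[0, 0, 0.036]}, {}]' >/dev/null; python3 g.py
python3 -m pendant '[{"d":[-0.012, 0, 0]}, {"d":[-0.012, 0, 0]}, {"d":[-0.012, 0, 0]}, {"d":[-0.012, 0, 0]}]' >/dev/null; python3 g.py
```

```text
t 14.65 tip press mm [  -1.3 -124.7  110.5] F press [ 0.21 -0.08  0.1 ] open 0.0002 q [-0.89  0.5   1.63  0.    1.02 -0.35]
t 14.98 tip press mm [  -0.3 -135.5  112. ] F press [ 2.72  9.64 -6.18] open 0.0008 q [-0.91  0.5   1.62  0.    1.03 -0.37]
```

Scaled: -0.003 m / 0.25 = -0.012.

```bash
python3 -m pendant '[{"d":[-0.012, 0, 0]}, {"d":[-0.012, 0, 0]}]' >/dev/null; python3 g.py
python3 -m pendant '[{"d":[-0.012, 0, 0]}, {"d":[-0.012, 0, 0]}]' >/dev/null; python3 g.py
```

```text
t 15.15 tip press mm [  -1.  -141.3  111.6] F press [ 0.79  6.42 -4.03] open 0.0005 q [-0.92  0.5   1.62  0.    1.03 -0.38]
t 15.32 tip press mm [  -0.8 -148.2  111.9] F press [-0.02  4.01 -1.36] open 0.0006 q [-0.93  0.5   1.61  0.    1.03 -0.39]
```

Scaled: -0.003 m / 0.25 = -0.012.

```bash
python3 -m pendant '[{"d":[-0.012, 0, 0]}, {"d":[-0.012, 0, 0]}]' >/dev/null; python3 g.py
python3 - <<'E'
from h import *
from cell import robot
d=robot.read_camera("scene")["image"][180:330,190:340,::-1]
cv2.imwrite("pics/w7.png",cv2.resize(d,(600,600),interpolation=cv2.INTER_CUBIC))
E
```

```text
t 15.48 tip press mm [  -0.4 -155.2  112.2] F press [ 0.2   3.35 -1.15] open 0.0004 q [-0.94  0.51  1.61  0.    1.03 -0.4 ]
```

View pics/w7.png

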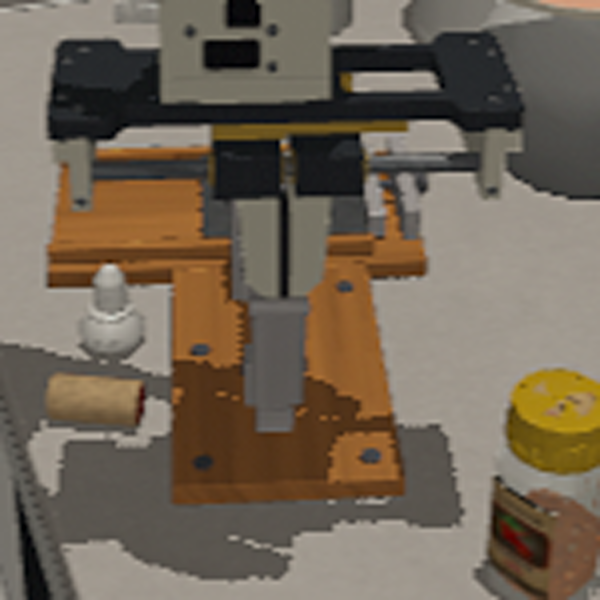

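The lever is pulled about 0.33 rad with the force dropped; a touch more for safety, then return and lift.

Units first: shifts go in shares of 0.25 m and turns go in shares of pi rad. So -0.002 m / 0.25 = -0.008.

```bash
python3 -m pendant '[{"d":[-0.008, 0, 0]}, {"d":[-0.008, 0, 0]}, {}, {}]' >/dev/null; python3 g.py
python3 -m pendant '[{"d":[0.024, 0, 0]}, {"d":[0.024, 0, 0]}, {"d":[0.024, 0, 0]}, {"d":[0.024, 0, 0]}, {"d":[0.024, 0, 0]}, {"d":[0.012, 0, 0]}, {}]' >/dev/null; python3 g.py
python3 -m pendant '[{"d":[0, 0, -0.08]}, {"d":[0, 0, -0.12]}, {"d":[0, 0, -0.12]}, {}]' >/dev/null
python3 -m pendant '[{"d":[0.068, -0.002, 0]}, {"d":[0.068, -0.002, 0]}, {"d":[0.068, -0.002, 0]}, {}, {}]' >/dev/null
python3 - <<'E'
from h import *
from cell import robot
plan(robot,[-.0011,-.0691,.1918],Rdown())
c=robot.read_camera("wrist");w=c["image"][:,:,::-1]
cv2.imwrite("pics/w8.png",w)
print(proj(c,np.array([[.03,.085,.03]])@M.T+[PX,PY,0]))
for n,(r0,r1,c0,c1) in {"bed":(60,100,170,230),"handle":(90,250,230,340),"jaw":(0,90,250,340)}.items():
    for f in("w4","w5full"):
        try:
            a=cv2.imread(f"pics/{f}.png")[r0:r1,c0:c1];b=w[r0:r1,c0:c1];print(n,f,cv2.absdiff(a,b).mean())
        except TypeError: pass
a=cv2.resize(cv2.imread("pics/w5.png")[:,:448],(560,420))
for r0,r1,c0,c1 in((60,100,170,230),(90,250,230,340),(0,90,250,340)): print("vs w5",cv2.absdiff(a[r0:r1,c0:c1],w[r0:r1,c0:c1]).mean())
E
```

```text
t 15.87 tip press mm [  -0.4 -159.2  112. ] F press [-0.29  1.32  0.05] open 0.0003 q [-0.95  0.51  1.6   0.    1.03 -0.41]
t 16.45 tip press mm [  -0.7 -125.1  111.8] F press [-0.47 -0.34 -0.12] open 0.0003 q [-0.89  0.5   1.63  0.    1.02 -0.35]
t 17.2 tip press mm [ -2.2 -74.8 191.8] F press [-0.33 -0.47  0.7 ] open 0.0004 q [-0.8   0.39  1.55  0.    1.2  -0.26]
rotvec tool [-0.0029 -0.0017  0.0054] then shift tool mm [ 6.   0.6 -0. ]
[[314.84207355  30.52081057]]
bed w4 8.524305555555555
handle w4 11.306628787878788
jaw w4 12.768065843621399
vs w5 4.764861111111111
vs w5 5.837992424242424
vs w5 8.618106995884773[ WARN:0@1.011] global loadsave.cpp:275 findDecoder imread_('pics/w5full.png'): can't open/read file: check file path/integrity
[ WARN:0@1.020] global loadsave.cpp:275 findDecoder imread_('pics/w5full.png'): can't open/read file: check file path/integrity
[ WARN:0@1.027] global loadsave.cpp:275 findDecoder imread_('pics/w5full.png'): can't open/read file: check file path/integrity
```

Scaled: -0.017 m / 0.25 = -0.068, -0.01 m / 0.25 = -0.04.

```bash
python3 -m pendant '[{"d":[-0.068, 0, -0.04]}, {"d":[-0.068, 0, -0.04]}, {"d":[-0.068, 0, -0.04]}, {}, {}, {}]'
python3 - <<'E'
from h import *
from cell import robot
d=robot.read_camera("scene")["image"][180:330,190:340,::-1];d=cv2.resize(d,(600,600),interpolation=cv2.INTER_CUBIC)
o=cv2.imread("pics/w6.png")
for r in range(130,300,10): print(r,"now",d[r,276],"locked",o[r,276],"|",d[r,325],o[r,325])
df=cv2.absdiff(d,o).max(2)>40
df[:140]=0
n,l,s,ce=cv2.connectedComponentsWithStats(df.astype(np.uint8));print([x.tolist() for x in s[1:] if x[4]>150])
E
```

```text
time: 17.75
tool_pos: [0.396, -0.3726, 0.3992]
tool_rot: [-3.138, -0.003, 1.025]
contact_force: [-0.4, -0.0, -0.6]
opening: 0.0002
grip_force: 0.0
130 now [125 133 138] locked [125 133 138] | [137 147 154] [137 147 154]
140 now [147 145 140] locked [148 145 141] | [140 149 155] [133 139 142]
150 now [ 76 108 148] locked [ 44  92 147] | [50 69 95] [ 45  72 107]
160 now [82 85 88] locked [85 87 89] | [39 42 41] [64 66 65]
170 now [90 93 97] locked [153 156 160] | [19 22 22] [64 67 68]
180 now [65 67 70] locked [149 154 160] | [67 68 68] [44 47 47]
190 now [ 92  98 102] locked [122 126 132] | [47 48 48] [ 7  9 10]
200 now [75 78 82] locked [126 131 136] | [63 66 65] [51 52 52]
210 now [57 59 62] locked [135 141 147] | [60 61 60] [60 61 61]
220 now [51 53 54] locked [ 93  97 101] | [65 66 66] [65 67 66]
230 now [79 81 85] locked [75 77 80] | [66 67 66] [66 67 65]
240 now [67 70 73] locked [70 73 76] | [ 49 104 163] [ 47 103 162]
250 now [100 103 107] locked [101 103 106] | [29 62 97] [29 62 98]
260 now [85 89 92] locked [85 88 92] | [ 44  93 143] [ 45  93 143]
270 now [87 90 94] locked [87 90 95] | [ 42  87 135] [ 42  87 135]
280 now [86 89 93] locked [87 90 93] | [ 42  87 138] [ 43  87 139]
290 now [87 90 94] locked [86 90 94] | [ 41  89 139] [ 42  89 139]
[[272, 143, 52, 15, 387], [294, 152, 33, 29, 664], [244, 158, 48, 65, 1835], [0, 344, 33, 35, 490], [421, 388, 24, 91, 517], [309, 392, 16, 44, 216], [43, 429, 12, 25, 168]]
```

The handle's open silhouette now fills rows 158–223. The pad has risen, and the tab and coaster match the earlier picture. I'm handing in.

```bash
python3 -c "
from cell import robot
print(robot.hand_in())"
```

```text
the job is handed in; nothing more can be done
None
```

I handed the job in at about 18 s with no verdict returned: the coaster was butted against the stop at about 5.5 N (8.4 N on first contact) and clamped untouched for about 3.5–4 s, then the lever was pulled; a pixel comparison of the camera pictures shows the handle open and the coaster in place.

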